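Open a child-resistant tub of screen-wash tablets at the service desk

TASK

Open the square white tub of screen-wash tablets that is clamped in the steel holder: press its child-resistant cap down with a light, steady force until the lugs catch and, keeping it so pressed while it rises, unscrew it counter-clockwise without forcing it, then lift it off. Set the cap down, without dropping it, top side up and flat inside the shallow steel tray, and leave the other things on the desk where they are.

Things in the scene. Friction and masses are not known exactly. Their poses are not given: they have to be found in the camera images.
- cap_center (a point): Middle, half-way up, of the tub's cap: round white plastic, ribbed side, 52 mm wide, 31 mm high, about 80 g; z out of its top. Two pieces: the outer shell (this one) spins freely on the hidden inner cap and a spring holds it up. The shell must be pressed down so that its four inner dogs drop between the inner cap's lugs, and kept pressed while it is turned counter-clockwise seen from above
- cap_top (a point): Centre of the cap's top, 15.5 mm above its middle. Pressing: the spring takes 2 N to start, 6 N at 2.2 mm of shell travel (dogs reach the lugs), 9.5 N at 4.4 mm (bottomed); the inner cap gives another 1.2 mm on a rubber seal. A steady 9 to 13 N down catches the lugs; under 7 N they slip past. The thread is hurt when all contact forces between cap and tub sum to 25 N (a press of about 17 N)
- cap_edge (a point): Centre of the cap's lower edge, 15.5 mm below its middle, 9 mm above the tub's shoulder while closed. The cap is set down on this edge. The 8 lugs are 45 degrees apart and hidden, at an unknown angle: up to 45 degrees are turned idle, and the dogs may first land on lugs and drop in (2 mm) only as it is turned. The cap resists lifting until it is unscrewed: test it with a few newtons at most
- cap: The hidden inner cap, same axis; origin 9.5 mm below the cap's middle, z up. Once caught it unscrews about 50 degrees counter-clockwise, climbing 4.2 mm, so the hand must give way upward to keep the press steady. When it climbs no more it is free and lifts straight off; 20 degrees further it meets a hard stop that must not be forced. It may be re-gripped part-way: the thread stays where it is left
- tub: Square white plastic tub, 70 x 70 mm, shoulder 104 mm above the desk, paper label, clamped immovably in a folded steel holder (foot 104 x 104 mm, cup 45 mm high) bolted to the desk. Origin on the desk under the tub's axis, z up. While the cap is closed its middle is 128.7 mm above this origin, on the axis
- tub_rim (a point): Centre of the tub's mouth, at the rim of the neck, 129 mm above the desk; neck 32 mm wide (40 mm over its threads), hidden by the cap while closed. To clear the neck the cap rises 20 mm
- tray: Shallow open steel tray fixed on the desk, 140 mm along its x, 120 mm along its y, 14 mm high, walls and floor 3 mm; origin on the desk under its centre, so the inner floor is 3 mm above it. A cap standing in it has its middle 18.5 mm above this origin
- mug: white ceramic mug, 82 mm across, 95 mm high, with a handle; origin under its centre; leave it alone
- spray: small clear round bottle with a black cap, 52 mm across, 125 mm high; origin under its centre; leave it alone
- key_fob: black and grey car key fob lying flat, about 70 x 30 x 13 mm, origin under its centre, x along it; leave it alone
- pen: black ballpoint pen lying flat, 135 mm long, 10 mm thick, origin under its middle, x along it; leave it alone
- mouse: grey computer mouse, 104 x 60 mm, 34 mm high; origin under its centre, x along it; leave it alone
- stapler: grey and steel stapler, 145 x 36 x 52 mm, origin under its centre, x along it; leave it alone
- note_block: block of yellow sticky notes on a black base, 84 x 84 x 22 mm, origin under its centre; leave it alone
Mind the look-alikes: they are no part of the job. Of the things shaped like the cap, the white one is meant.

How it is judged:
By the outcome, as a careful person would: the job done as asked, in the order asked, and still so for the second after the job is handed in, with the robot touching nothing.
It also fails if it takes over 58 s, if anything falls off the work surface, if the arm or the gripper's body presses on something with over 40 N, if the wrist force passes 120 N, or if a joint passes its speed limit or range.

ROBOT

A 6-joint arm with a two-finger parallel gripper is mounted at the origin on the work surface. World frame = base frame: x ahead of the robot, y to its left, z up, the work surface at z = 0. Lengths are in m, angles in rad, forces in N, time in s.
With the tool pointing down it reaches from about 0.375 to 0.9 m from the base axis. Payload 3.1 kg.
Tool frame: the origin (TCP) lies on the centre line of the jaws, within the pads' length; the fingertips stand 25 mm ahead of it and the grasp point (between the pads) lies 6 mm ahead of it (robot.nose_length is the y of the fingertips in the tool frame, in m); y points along the fingers, z is the direction in which the jaws open and shut, and the axes are right-handed (so a half turn about y gives the same grasp; the last joint's range is limited). The gripper opens to 87 mm and grips with 3 to 60 N. Pads are 19 mm wide; open, the fingers measure 117 mm over their backs; the gripper's body (75 mm by 190 mm) begins 51 mm behind the grasp point.
Start: joints at [-1.355, 0.527, 1.433, -0, 1.181, -0.178], TCP at [0.24, -0.577, 0.248] pointing down, gripper open.
Joint ranges: [-3.08, 3.08], [-0.75, 2.2], [0.22, 2.44], [-1.43, 4.57], [0, 2.65], [-2.85, 2.85]. Speed limits (rad/s): [2.79, 2.79, 3.14, 3.14, 3.14, 3.14].

INTERFACE

Orientations are given as a unit quaternion [x, y, z, w].
In Python, from rig import robot, eyes, ticket gives the robot as it stands.
- The arm moves only by the tool play_rows, never from a script. Its argument "series" is a list of rows, each a list of 7 numbers: the opening, from 0 (shut) to 1 (fully open), then the shift along the tool's x, y, z scaled (see below), then the turn, a rotation vector about the tool's x, y, z scaled (see below). In form: [[claw, dx, dy, dz, ax, ay, az], ...]. A call has 1 to 12 rows; each row shifts and turns the commanded pose from where the row before left it, along the tool's axes as they then stand; what a row does not reach is not made up. The controller multiplies each number of a shift by 100 mm and each number of a turn by 180 degrees. A row lasts 1/12 s, in which the tool goes at most 41.7 mm and 7.16 degrees, less where a joint would pass 70% of its speed; a pose out of reach is approached as far as the arm can. A call with a number of a shift or a turn outside -1 to 1 is refused whole. A call with a gripper value outside its range is refused whole. The fingers move at their own pace and stop on an object; "grip_force" is the grip in N (left out, the last holds). Time passes only in rows, so rows that do not move let the fingers close. It gives the time, the measured TCP pose, the force and the opening at its end, in the units of the state.
- robot.get_obs(): the state, without advancing time (a new reading comes with each control period).
- eyes.camera(name): name is "scene" or "top" or "wrist"; returns the picture (480x640x3 uint8, red, green, blue); there is no depth.
- eyes.camera_params(name): a dict with "K" (3x3 intrinsics, pixels), "D" ([k1, k2, p1, p2, k3] as OpenCV has them; the pictures are not rectified), "rvec" (rotation vector, rad) and "tvec" (3), from world to camera coordinates, as OpenCV has them. Camera axes: x right, y down, z forward; pixel columns grow to the right and rows downward; lengths in m; the calibration is good to about 2 mm. A picture is of the moment at which its call begins: read the wrist's pose just before it. camera_params takes no time and is no camera call; for the wrist camera it gives the pose at the moment of the call.
- ticket.hand_in(): hands the job in, once; it reports no verdict.
The state is a dict: "time": time; "q": joint angles; "joint_velocities": joint speeds; "joint_torque": joint torques, N m; "position": TCP position; "tool_rot": TCP orientation; "ft_force": force on the tool from outside, world axes, zero at the start; "moment": the same for the moment, N m; "grip_width": finger opening in m.
Only numpy, scipy, OpenCV 4.12 (cv2) and the standard library are available. Lean on these libraries where they do the work, as an engineer would, in place of code of your own. Each camera call takes 0.05 s, during which the arm holds its last target.

## Working session

There is one attempt and no reset: what is moved stays moved. The work goes in short steps, Python scripts to look and compute and a tool call to move; the robot and the scene stay as the last step left them, time stands still between calls to the robot, and variables do not carry over. Pictures are saved under pics/ and viewed, and the job is handed in when it is done.

Besides the shell and the picture viewer there is one more tool, called after "Call:" by a JSON object that holds its "method" and its "body", one argument or row to a line. play_rows: Moves the arm, as the interface text tells. Its arguments: {"type":"object","properties":{"series":{"type":"array","items":{"type":"array","items":{"type":"number"}}},"grip_force":{"type":"number"}},"required":["series"]}

```bash
ls; mkdir -p pics; python3 - <<'E'
from rig import robot, eyes, ticket
import cv2
o=robot.get_obs()
for k,v in o.items(): print(k,v)
for n in ["scene","top"]:
    cv2.imwrite(f"pics/{n}0.png",eyes.camera(n)[:,:,::-1])
    p=eyes.camera_params(n); print(n,p)
E
```

```text
pics
time 0.0
q [-1.35550985e+00  5.28452408e-01  1.43389403e+00  5.52300166e-06
  1.18137144e+00 -1.78488916e-01]
joint_velocities [-0.00022365  0.00230748  0.00031728  0.00107725 -0.00050136  0.00083483]
joint_torque [-1.11835134e-04 -4.40037596e+01 -1.76594746e+01  6.33885898e-02
  5.82536019e-02 -1.80034876e-04]
position [ 0.23968832 -0.57648877  0.24658265]
tool_rot [-0.1383341   0.69419662 -0.69269405  0.13831007]
ft_force [-0.76268836  0.62947115  0.39446756]
moment [-0.00256563 -0.02097197  0.00509753]
grip_width 0.08691077538131824
scene {'K': array([[464.30098233,   0.        , 324.97715807],
       [  0.        , 464.30098233, 243.98846518],
       [  0.        ,   0.        ,   1.        ]]), 'D': array([0.03290609, 0.        , 0.        , 0.        , 0.        ]), 'rvec': array([ 1.24529175,  2.28881472, -0.92463354]), 'tvec': array([ 0.31233876, -0.27328775,  1.44883418])}
top {'K': array([[508.12957663,   0.        , 319.88403545],
       [  0.        , 508.12957663, 232.8474985 ],
       [  0.        ,   0.        ,   1.        ]]), 'D': array([-0.11822386,  0.        ,  0.        ,  0.        ,  0.        ]), 'rvec': array([ 2.12224841, -2.17434388,  0.10866034]), 'tvec': array([0.0105953 , 0.59089615, 1.11972881])}
```

View pics/scene0.png

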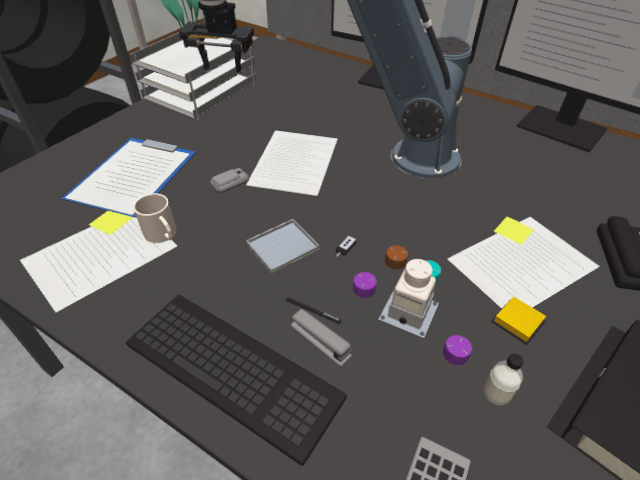

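View pics/top0.png

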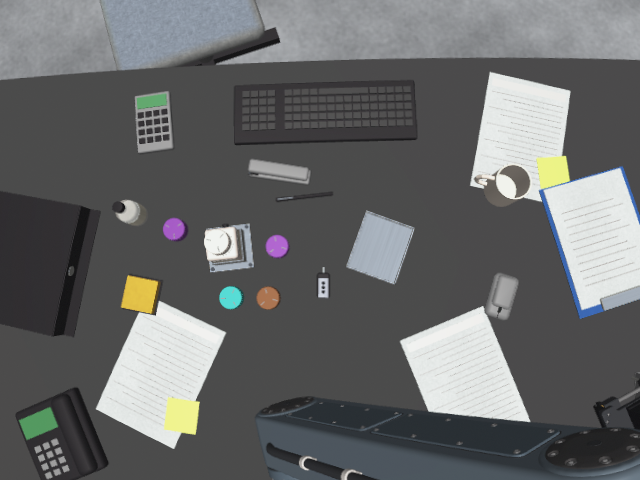

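The white cap on the clamped tub is at top (218,242) and scene (418,270). The purple caps at top (174,229) and (277,246), the cyan at (230,297) and the brown at (268,298) are decoys, because only the white one sits on the tub. The tray is at top (380,247). I'll confirm this with enlarged crops.

```bash
cat > h.py <<'E'
import numpy as np, cv2
from rig import robot, eyes, ticket
from scipy.spatial.transform import Rotation as R
def ray(p,uv):
    n=cv2.undistortPoints(np.array([[uv]],float),p["K"],p["D"])[0,0]
    Rm=cv2.Rodrigues(p["rvec"])[0]; c=-Rm.T@p["tvec"]
    return c, Rm.T@np.array([n[0],n[1],1])
def plane(p,uv,z):
    c,d=ray(p,uv); return c+d*(z-c[2])/d[2]
def proj(p,X): return cv2.projectPoints(np.array(X,float).reshape(-1,3),p["rvec"],p["tvec"],p["K"],p["D"])[0][:,0]
E
python3 - <<'E'
from h import *
a=cv2.imread("pics/top0.png"); s=cv2.imread("pics/scene0.png")
c1=cv2.resize(a[205:275,180:260],None,fx=5,fy=5,interpolation=cv2.INTER_CUBIC)
c2=cv2.resize(s[250:340,370:450],(400,450),interpolation=cv2.INTER_CUBIC)
im=np.zeros((450,800,3),np.uint8); im[:350,:400]=c1; im[:,400:]=c2
cv2.imwrite("pics/crop0.png",im)
c3=cv2.resize(a[200:295,335:425],None,fx=6,fy=6,interpolation=cv2.INTER_CUBIC); cv2.imwrite("pics/tray0.png",c3)
E
```

```text
(no output)
```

View pics/crop0.png

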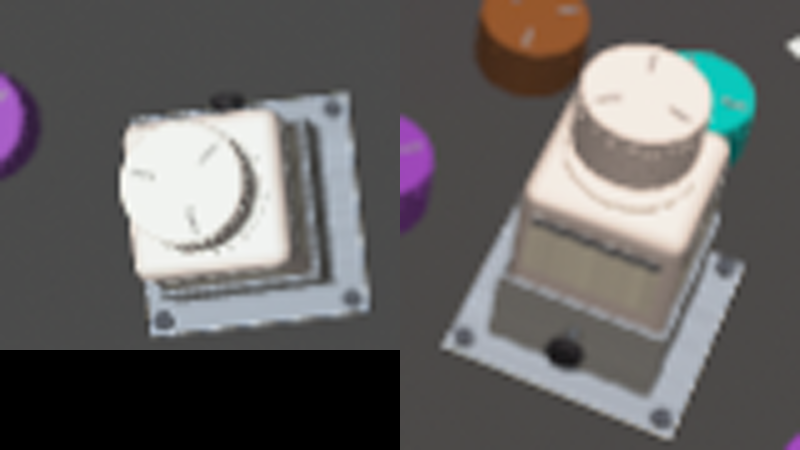

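View pics/tray0.png

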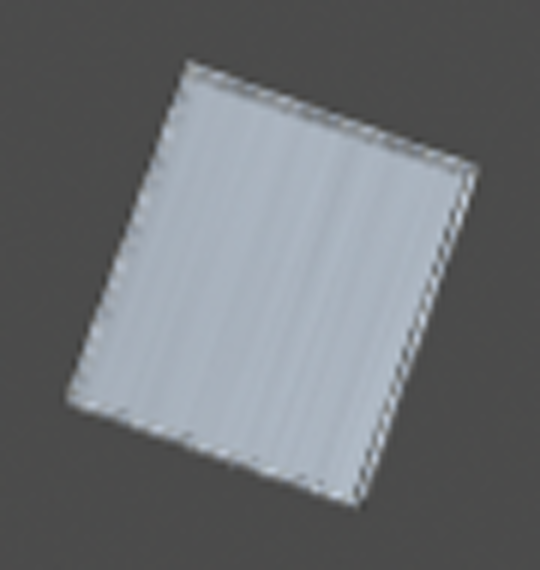

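The crops confirm the white cap on the tub: top centre at top (216.4,241.8) and scene (419,267.6). The tray corners are clear too.

```bash
python3 - <<'E'
from h import *
np.set_printoptions(precision=4,suppress=True)
t=eyes.camera_params("top"); s=eyes.camera_params("scene")
print("cap top", plane(t,(216.4,241.8),.1442), plane(s,(419.2,267.6),.1442))
for u in [(348,92),(370,310),(150,336)]: print("foot",plane(t,(u[0]/5+180,u[1]/5+205),.002))
c=[plane(t,(u[0]/6+335,u[1]/6+200),.014) for u in [(188,63),(478,167),(360,505),(68,402)]]
print("tray",c,np.mean(c,0))
for n,u in dict(pur1=(174,229),pur2=(277,246),cy=(230,297),br=(268,298)).items(): print(n,plane(t,u,.03))
print("fob",plane(t,(323,285),.01),"spray",plane(t,(120,208),.125),"note",plane(t,(140,295),.02))
o=robot.get_obs(); print(R.from_quat(o["tool_rot"]).as_matrix())
w=eyes.camera_params("wrist"); Rm=cv2.Rodrigues(w["rvec"])[0]; cc=-Rm.T@w["tvec"]; T=R.from_quat(o["tool_rot"]).as_matrix()
print("wristcam in tool",T.T@(cc-o["position"]), "axis",T.T@Rm.T[:,2], w["K"][0,0])
E
```

```text
cap top [0.5645 0.2094 0.1442] [0.5665 0.2127 0.1442]
foot [0.6219 0.1623 0.002 ]
foot [0.5188 0.1527 0.002 ]
foot [0.5088 0.2569 0.002 ]
tray [array([ 0.6434, -0.1127,  0.014 ]), array([ 0.5998, -0.2236,  0.014 ]), array([ 0.4708, -0.1727,  0.014 ]), array([ 0.5131, -0.0623,  0.014 ])] [ 0.5568 -0.1428  0.014 ]
pur1 [0.6095 0.3357 0.03  ]
pur2 [0.564  0.0951 0.03  ]
cy [0.4501 0.2041 0.03  ]
br [0.4462 0.1172 0.03  ]
fob [ 0.4732 -0.0076  0.01  ] spray [0.6456 0.4276 0.125 ] note [0.4578 0.4192 0.02  ]
[[-0.9235 -0.0004  0.3837]
 [-0.3837  0.0019 -0.9235]
 [-0.0004 -1.     -0.0019]]
wristcam in tool [-0.0757 -0.1362 -0.0002] axis [0.2778 0.9606 0.0009] 404.7782288106209
```

Call:
{"method": "play_rows", "body": {
  "series": [
    [1, -0.25, 0, -0.25, 0, 0, 0],
    [1, -0.25, 0, -0.25, 0, 0, 0],
    [1, -0.25, 0, -0.25, 0, 0, 0],
    [1, -0.25, 0, -0.25, 0, 0, 0],
    [1, -0.25, 0, -0.25, 0, 0, 0],
    [1, -0.25, 0, -0.25, 0, 0, 0],
    [1, -0.25, 0, -0.25, 0, 0, 0],
    [1, -0.25, 0, -0.25, 0, 0, 0],
    [1, -0.25, 0, -0.25, 0, 0, 0],
    [1, -0.25, 0, -0.25, 0, 0, 0],
    [1, -0.25, 0, -0.25, 0, 0, 0],
    [1, -0.25, 0, -0.25, 0, 0, 0]
  ]
}}

```text
time: 1.1
position: [0.4019, -0.1832, 0.2474]
tool_rot: [-0.138, 0.694, -0.693, 0.138]
ft_force: [0.6, -0.2, -0.3]
grip_width: 0.087
```

Call:
{"method": "play_rows", "body": {
  "series": [
    [1, -0.25, 0, -0.25, 0, 0, 0],
    [1, -0.25, 0, -0.25, 0, 0, 0],
    [1, -0.25, 0, -0.25, 0, 0, 0],
    [1, -0.25, 0, -0.25, 0, 0, 0],
    [1, -0.25, 0, -0.25, 0, 0, 0],
    [1, -0.25, 0, -0.25, 0, 0, 0],
    [1, -0.25, 0, -0.25, 0, 0, 0],
    [1, -0.25, 0, -0.25, 0, 0, 0],
    [1, -0.25, 0, -0.25, 0, 0, 0],
    [1, -0.25, 0, -0.25, 0, 0, 0],
    [1, -0.25, 0, -0.25, 0, 0, 0],
    [1, -0.25, 0, -0.25, 0, 0, 0],
    [1, 0, 0, 0, 0, 0, 0],
    [1, 0, 0, 0, 0, 0, 0]
  ]
}}

```text
$.series: bad value
```

Call:
{"method": "play_rows", "body": {
  "series": [
    [1, -0.25, 0, -0.25, 0, 0, 0],
    [1, -0.25, 0, -0.25, 0, 0, 0],
    [1, -0.25, 0, -0.25, 0, 0, 0],
    [1, -0.25, 0, -0.25, 0, 0, 0],
    [1, -0.25, 0, -0.25, 0, 0, 0],
    [1, -0.25, 0, -0.25, 0, 0, 0],
    [1, -0.25, 0, -0.25, 0, 0, 0],
    [1, -0.25, 0, -0.25, 0, 0, 0],
    [1, -0.25, 0, -0.25, 0, 0, 0],
    [1, -0.25, 0, -0.25, 0, 0, 0],
    [1, -0.25, 0, -0.25, 0, 0, 0],
    [1, -0.25, 0, -0.25, 0, 0, 0]
  ]
}}

```text
time: 2.1
position: [0.5637, 0.209, 0.2471]
tool_rot: [0.139, -0.693, 0.693, -0.138]
ft_force: [0.5, 0.5, -0.3]
grip_width: 0.0867
```

Call:
{"method": "play_rows", "body": {
  "series": [
    [1, 0, 0, 0, 0, 0, 0],
    [1, 0, 0, 0, 0, 0, 0]
  ]
}}

```text
time: 2.27
position: [0.5636, 0.2088, 0.2468]
tool_rot: [0.14, -0.693, 0.693, -0.139]
ft_force: [0.9, -1.3, 0.1]
grip_width: 0.0874
```

```bash
python3 - <<'E'
from h import *
np.set_printoptions(precision=4,suppress=True)
o=robot.get_obs();print(o["q"],o["position"],o["ft_force"],o["moment"])
w=eyes.camera_params("wrist"); im=eyes.camera("wrist")[:,:,::-1].copy()
np.savez("w1.npz",**w)
cv2.imwrite("pics/w1.png",im)
print(proj(w,[.565,.21,.1442]))
E
```

```text
[ 0.1692  0.4962  1.4951 -0.0002  1.1512  1.3429] [0.5636 0.2088 0.2468] [ 0.8664 -1.2687  0.1233] [0.0287 0.0411 0.0004]
[[316.1899 243.9372]]
```

View pics/w1.png

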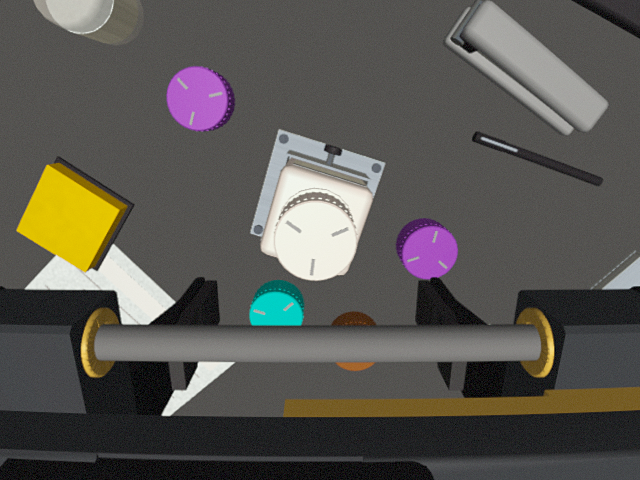

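The cap's top disc shows at about (316,240), between the jaws' lines. I'll fit it.

```bash
python3 - <<'E'
from h import *
np.set_printoptions(precision=4,suppress=True)
w=dict(np.load("w1.npz")); im=cv2.imread("pics/w1.png")
c=cv2.resize(im[170:300,240:400],None,fx=5,fy=5,interpolation=cv2.INTER_CUBIC)
# overlay predicted circles
th=np.linspace(0,2*np.pi,60)
for (x,y),col in (((.565,.21),(0,0,255)),((.5654,.2105),(0,255,0))):
    P=proj(w,[[x+.026*np.cos(t),y+.026*np.sin(t),.1442] for t in th])
    Q=((P-[240,170]+.5)*5).astype(int); cv2.polylines(c,[Q.reshape(-1,1,2)],True,col,1)
cv2.imwrite("pics/w1c.png",c)
g=im.min(2); m=(g>225).astype(np.uint8)
n,l,st,ce=cv2.connectedComponentsWithStats(m); k=l[235,300]; print(st[k],ce[k])
E
```

```text
[ 275  203   80   77 4533] [314.8716 240.5855]
```

View pics/w1c.png

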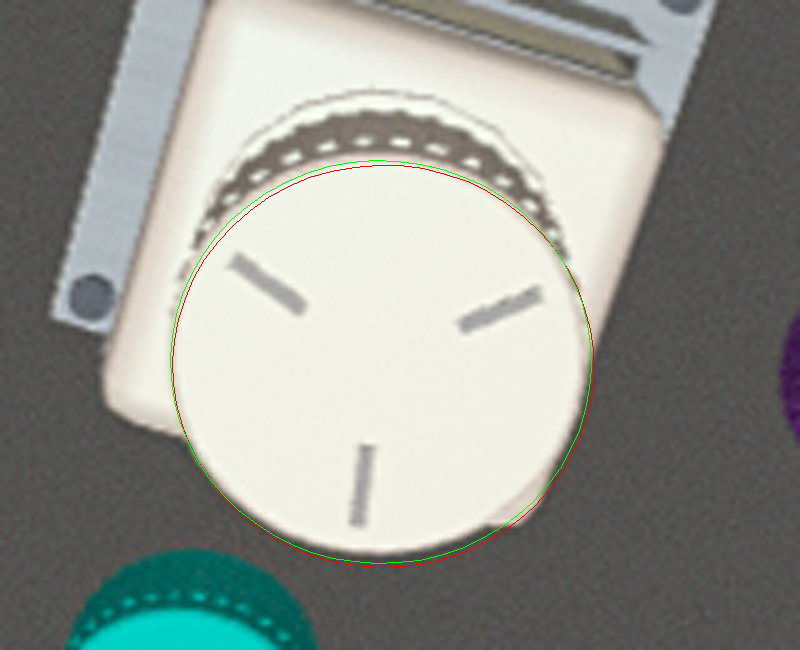

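Call:
{"method": "play_rows", "body": {
  "series": [
    [1, -0.027, 0.1, -0.008, 0, 0, 0],
    [1, 0, 0.2, 0, 0, 0, 0],
    [1, 0, 0.2, 0, 0, 0, 0],
    [1, 0, 0.2, 0, 0, 0, 0],
    [1, 0, 0.2, 0, 0, 0, 0],
    [1, 0, 0.1, 0, 0, 0, 0],
    [1, 0, 0.06, 0, 0, 0, 0],
    [1, 0, 0, 0, 0, 0, 0],
    [1, 0, 0, 0, 0, 0, 0]
  ]
}}

```text
time: 3.07
position: [0.5662, 0.2085, 0.1419]
tool_rot: [0.138, -0.693, 0.694, -0.138]
ft_force: [-0.3, 1.2, 0.4]
grip_width: 0.0868
```

```bash
python3 - <<'E'
from h import *
np.set_printoptions(precision=4,suppress=True)
o=robot.get_obs();print(o["position"],o["ft_force"],o["moment"]);print(R.from_quat(o["tool_rot"]).as_matrix())
w=eyes.camera_params("wrist"); im=eyes.camera("wrist")[:,:,::-1].copy()
cv2.imwrite("pics/w2.png",im); cv2.imwrite("pics/s2.png",cv2.resize(eyes.camera("scene")[190:350,340:520,::-1],None,fx=4,fy=3.6,interpolation=cv2.INTER_CUBIC))
E
```

```text
[0.5662 0.2085 0.1419] [-0.2769  1.195   0.449 ] [ 0.0265 -0.0556  0.0638]
[[-0.9238  0.0005  0.3829]
 [-0.3829  0.0001 -0.9238]
 [-0.0005 -1.      0.0001]]
```

View pics/w2.png

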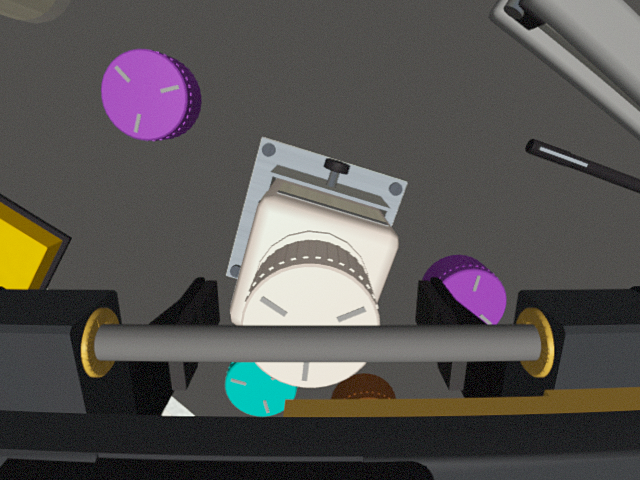

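View pics/s2.png

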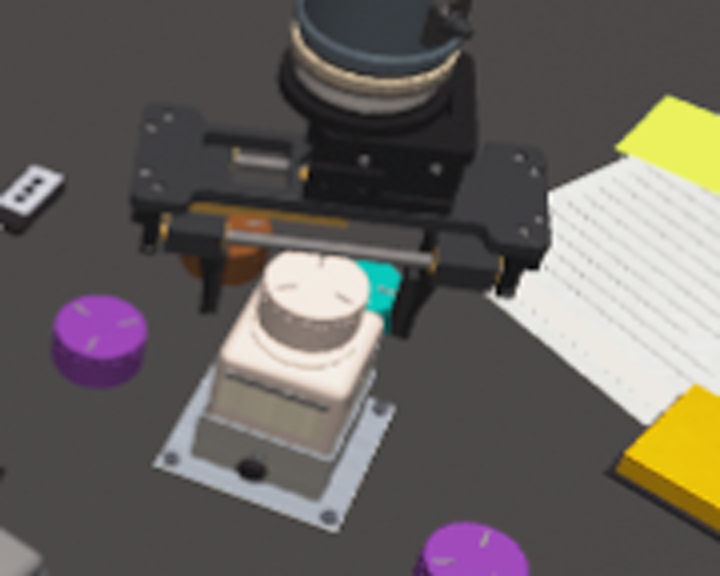

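```bash
python3 - <<'E'
from h import *
np.set_printoptions(precision=4,suppress=True)
o=robot.get_obs();print(o["position"],o["time"])
w=eyes.camera_params("wrist"); p=o["position"]
print(proj(w,[[p[0],p[1],.1442],[.5657,.2104,.1442]]))
im=cv2.imread("pics/w2.png"); 
for row in (300,310,318):
    g=im[row,200:420].astype(int); print(row, [200+i for i in range(1,219) if abs(g[i+1].sum()-g[i-1].sum())>150])
X=plane(w,(310.5,320),.1442); print("cap",X)
E
```

```text
[0.5668 0.2089 0.1427] 3.1667
[[317.2164 331.154 ]
 [312.421  332.1208]]
300 [218, 233, 244, 245, 246, 259, 260, 269, 270, 373, 375, 377, 378]
310 [219, 229, 230, 231, 352, 365, 366, 377, 378, 416]
318 [230, 231, 336, 337, 378, 379, 380, 415]
cap [0.5701 0.213  0.1442]
```

Call:
{"method": "play_rows", "body": {
  "series": [
    [1, -0.015, 0, -0.02, 0, 0, 0],
    [0.6, 0, 0, 0, 0, 0, 0],
    [0.6, 0, 0, 0, 0, 0, 0],
    [0.6, 0, 0, 0, 0, 0, 0],
    [0.62, 0, 0, 0, 0, 0, 0]
  ],
  "grip_force": 5
}}

```text
time: 3.58
position: [0.5665, 0.2115, 0.1418]
tool_rot: [0.138, -0.693, 0.693, -0.139]
ft_force: [0.1, -0.3, 0.5]
grip_width: 0.0681
```

Call:
{"method": "play_rows", "body": {
  "series": [
    [0.5, 0, 0, 0, 0, 0, 0],
    [0.5, 0, 0, 0, 0, 0, 0],
    [0.5, 0, 0, 0, 0, 0, 0]
  ]
}}

```text
time: 3.83
position: [0.5664, 0.2114, 0.1415]
tool_rot: [-0.138, 0.694, -0.693, 0.138]
ft_force: [-0.4, -0.4, 0.7]
grip_width: 0.0533
```

```bash
cat >> h.py <<'E'
np.set_printoptions(precision=4,suppress=True)
def avg(n=6):
    P=[];F=[];M=[]
    for i in range(n):
        eyes.camera("wrist"); o=robot.get_obs(); P.append(o["position"]);F.append(o["ft_force"]);M.append(o["moment"])
    T=R.from_quat(o["tool_rot"]).as_matrix(); f=np.mean(F,0)
    print("t",round(o["time"],2),"P",np.mean(P,0),"F",f,"sd",np.std(F,0),"Ftool",T.T@f,"M",np.mean(M,0),"w",o["grip_width"],"q6",o["q"][5])
    return o
E
python3 -c "
from h import *
avg()"
```

```text
t 4.13 P [0.5664 0.2114 0.1415] F [-0.6778  0.6139  0.0189] sd [0.4578 0.3249 0.4682] Ftool [ 0.3904 -0.0187 -0.827 ] M [ 0.0946  0.027  -0.0109] w 0.05285030311425875 q6 1.3494523469806372
```

Call:
{"method": "play_rows", "body": {
  "series": [
    [0.75, 0, 0, -0.003, 0, 0, 0],
    [0.75, 0, 0, 0, 0, 0.0, 0],
    [0.75, 0, 0, 0, 0, 0.038, 0],
    [0.75, 0, 0, 0, 0, 0.038, 0],
    [0.75, 0, 0, 0, 0, 0.038, 0],
    [0.75, 0, 0, 0, 0, 0.038, 0],
    [0.75, 0, 0, 0, 0, 0.038, 0],
    [0.75, 0, 0, 0, 0, 0.038, 0],
    [0.75, 0, 0, 0, 0, 0.038, 0],
    [0.75, 0, 0, 0, 0, 0.038, 0],
    [0.75, 0, 0, 0, 0, 0.038, 0],
    [0.75, 0, 0, 0, 0, 0.038, 0]
  ]
}}

```text
time: 5.13
position: [0.5665, 0.2115, 0.1415]
tool_rot: [-0.277, -0.65, 0.651, 0.277]
ft_force: [0.0, -0.1, 0.0]
grip_width: 0.0655
```

Call:
{"method": "play_rows", "body": {
  "series": [
    [0.75, 0, 0, 0, 0, 0, 0],
    [0.5, 0, 0, 0, 0, 0, 0],
    [0.5, 0, 0, 0, 0, 0, 0],
    [0.5, 0, 0, 0, 0, 0, 0],
    [0.5, 0, 0, 0, 0, 0, 0]
  ]
}}

```text
time: 5.55
position: [0.5662, 0.2115, 0.1415]
tool_rot: [-0.275, -0.651, 0.652, 0.275]
ft_force: [-0.5, -0.4, -0.4]
grip_width: 0.0524
```

```bash
python3 -c "
from h import *
o=avg()
print(R.from_quat(o['tool_rot']).as_matrix())"
```

```text
t 5.85 P [0.5663 0.2115 0.1415] F [-0.2854 -0.9864 -0.1771] sd [0.551  0.3278 0.4246] Ftool [-0.5085  0.1773  0.8921] M [-0.0141  0.0741 -0.0073] w 0.05263125228921673 q6 2.54354960600912
[[-0.6969 -0.0002 -0.7172]
 [ 0.7172 -0.0002 -0.6969]
 [-0.     -1.      0.0003]]
```

Call:
{"method": "play_rows", "body": {
  "series": [
    [0.5, 0, 0, 0, 0, 0, 0],
    [0.5, 0, 0, 0, 0, 0, 0],
    [0.5, 0, 0, 0, 0, 0, 0]
  ],
  "grip_force": 30
}}

```text
time: 6.1
position: [0.5663, 0.2116, 0.1415]
tool_rot: [-0.275, -0.651, 0.651, 0.275]
ft_force: [-1.0, -1.8, 0.8]
grip_width: 0.052
```

```bash
python3 -c "
from h import *
o=avg()"
```

```text
t 6.4 P [0.5663 0.2115 0.1415] F [-0.6697 -1.1261  0.3859] sd [0.486  0.3369 0.5345] Ftool [-0.3412 -0.3854  1.2652] M [-0.124   0.1227  0.001 ] w 0.05181181076858165 q6 2.5437687873180326
```

Call:
{"method": "play_rows", "body": {
  "series": [
    [0.5, 0, 0.01, 0.003, 0, 0, 0],
    [0.5, 0, 0.01, 0, 0, 0, 0],
    [0.5, 0, 0, 0, 0, 0, 0]
  ]
}}

```text
time: 6.65
position: [0.5663, 0.2115, 0.1398]
tool_rot: [0.275, 0.651, -0.651, -0.275]
ft_force: [-2.3, -0.8, 4.5]
grip_width: 0.0519
```

```bash
python3 -c "
from h import *
o=avg(4)"
```

```text
t 6.85 P [0.5663 0.2115 0.1399] F [-1.3437 -1.5769  3.8389] sd [0.4542 0.281  0.9206] Ftool [-0.1959 -3.8398  2.0609] M [-0.0516  0.2254  0.0204] w 0.05190921548592297 q6 2.54348783614763
```

Call:
{"method": "play_rows", "body": {
  "series": [
    [0.5, 0, 0.01, 0, 0, 0, 0],
    [0.5, 0, 0.005, 0, 0, 0, 0],
    [0.5, 0, 0, 0, 0, 0, 0]
  ]
}}

```text
time: 7.1
position: [0.5663, 0.2115, 0.1382]
tool_rot: [0.275, 0.651, -0.651, -0.275]
ft_force: [-0.6, -0.3, 4.7]
grip_width: 0.052
```

```bash
python3 -c "
from h import *
o=avg(4)"
```

```text
t 7.3 P [0.5663 0.2115 0.1383] F [-1.7568 -0.3889  5.3078] sd [0.1563 0.3762 0.5713] Ftool [ 0.9443 -5.3085  1.5293] M [-0.037   0.2754 -0.0351] w 0.051951974937581094 q6 2.543469735388796
```

Call:
{"method": "play_rows", "body": {
  "series": [
    [0.5, 0, 0.01, 0, 0, 0, 0],
    [0.5, 0, 0, 0, 0, 0, 0],
    [0.5, 0, 0, 0, 0, 0, 0]
  ]
}}

```text
time: 7.55
position: [0.5663, 0.2115, 0.1374]
tool_rot: [0.275, 0.651, -0.651, -0.275]
ft_force: [-1.4, -2.2, 5.4]
grip_width: 0.052
```

```bash
python3 -c "
from h import *
o=avg(4)"
```

```text
t 7.75 P [0.5663 0.2115 0.1374] F [-1.8943 -0.6909  6.3719] sd [0.5175 0.2794 0.2837] Ftool [ 0.8228 -6.3729  1.8374] M [-0.0502  0.32   -0.0119] w 0.05216780848194501 q6 2.543485630178781
```

Call:
{"method": "play_rows", "body": {
  "series": [
    [0.5, 0, 0.01, 0, 0, 0, 0],
    [0.5, 0, 0.005, 0, 0, 0, 0],
    [0.5, 0, 0, 0, 0, 0, 0]
  ],
  "grip_force": 40
}}

```text
time: 8.0
position: [0.5663, 0.2115, 0.1361]
tool_rot: [0.275, 0.651, -0.651, -0.275]
ft_force: [-3.3, -1.2, 8.0]
grip_width: 0.0516
```

```bash
python3 -c "
from h import *
o=avg(4)"
```

```text
t 8.2 P [0.5663 0.2115 0.1362] F [-2.5851 -1.0892  7.7484] sd [0.5028 0.7378 0.57  ] Ftool [ 1.0174 -7.7501  2.609 ] M [-0.1116  0.4291 -0.0105] w 0.05191212456375293 q6 2.5435351921259914
```

Call:
{"method": "play_rows", "body": {
  "series": [
    [0.5, 0, 0.01, 0.004, 0, 0, 0],
    [0.5, 0, 0.003, 0.004, 0, 0, 0],
    [0.5, 0, 0, 0, 0, 0, 0]
  ]
}}

```text
time: 8.45
position: [0.5663, 0.2115, 0.1354]
tool_rot: [0.276, 0.652, -0.651, -0.275]
ft_force: [-2.7, 0.7, 9.4]
grip_width: 0.0517
```

```bash
python3 -c "
from h import *
o=avg(4)"
```

```text
t 8.65 P [0.5663 0.2115 0.1354] F [-2.1812 -0.021   9.5361] sd [0.6808 0.5777 0.1328] Ftool [ 1.4981 -9.5408  1.5574] M [0.1223 0.3566 0.0269] w 0.051829274306591476 q6 2.542731187412067
```

Call:
{"method": "play_rows", "body": {
  "series": [
    [0.5, 0.006, 0.008, 0.006, 0, 0, 0],
    [0.5, 0, 0, 0, 0, 0, 0],
    [0.5, 0, 0, 0, 0, 0, 0]
  ]
}}

```text
time: 8.9
position: [0.5663, 0.2115, 0.1353]
tool_rot: [0.277, 0.652, -0.65, -0.274]
ft_force: [-0.1, -0.4, 11.2]
grip_width: 0.0515
```

```bash
python3 -c "
from h import *
o=avg(4)"
```

```text
t 9.1 P [0.5662 0.2115 0.1353] F [-1.895   0.5292 12.0413] sd [0.4713 0.3705 0.2691] Ftool [  1.6763 -12.0483   0.9451] M [0.0556 0.344  0.0006] w 0.05149072474995034 q6 2.5430138428209075
```

Call:
{"method": "play_rows", "body": {
  "series": [
    [0.5, 0, 0, 0, 0, -0.02, 0],
    [0.5, 0, 0, 0, 0, -0.02, 0],
    [0.5, 0, 0, 0, 0, -0.02, 0],
    [0.5, 0, 0, 0, 0, 0, 0]
  ]
}}

```text
time: 9.43
position: [0.5662, 0.2115, 0.1353]
tool_rot: [0.213, 0.675, -0.674, -0.211]
ft_force: [-1.5, -0.3, 11.3]
grip_width: 0.0519
```

```bash
python3 -c "
from h import *
o=avg(3)"
```

```text
t 9.58 P [0.5663 0.2115 0.1353] F [-1.5594  0.242  12.101 ] sd [0.4936 0.3275 0.3352] Ftool [  1.3836 -12.107    0.656 ] M [ 0.0153  0.3489 -0.0209] w 0.05173717392733121 q6 2.354614512939162
```

Call:
{"method": "play_rows", "body": {
  "series": [
    [0.5, 0, 0, 0, 0, -0.02, 0],
    [0.5, 0, 0, 0, 0, -0.02, 0],
    [0.5, 0, 0, 0, 0, -0.02, 0],
    [0.5, 0, 0, 0, 0, 0, 0]
  ]
}}

```text
time: 9.92
position: [0.5666, 0.2116, 0.136]
tool_rot: [0.149, 0.692, -0.691, -0.146]
ft_force: [-3.1, -0.4, 15.0]
grip_width: 0.0516
```

```bash
python3 -c "
from h import *
o=avg(2)"
```

```text
t 10.02 P [0.5666 0.2116 0.1361] F [-2.3701  0.0329 15.3521] sd [0.4742 0.3813 0.7298] Ftool [  2.1115 -15.3642   0.8888] M [ 0.0099  0.462  -0.0471] w 0.05174523431053767 q6 2.1660291868829327
```

Call:
{"method": "play_rows", "body": {
  "series": [
    [0.5, 0, -0.012, 0, 0, 0, 0],
    [0.5, 0, 0, 0, 0, 0, 0]
  ]
}}

```text
time: 10.18
position: [0.5666, 0.2116, 0.1365]
tool_rot: [0.15, 0.692, -0.69, -0.147]
ft_force: [-0.7, 0.4, 10.5]
grip_width: 0.052
```

```bash
python3 -c "
from h import *
o=avg(2)"
```

```text
t 10.28 P [0.5666 0.2116 0.1364] F [ 0.1637  0.3519 10.1277] sd [0.273  0.2211 0.5016] Ftool [ -0.0432 -10.1262  -0.4229] M [ 0.1176  0.1601 -0.0599] w 0.051358699743808134 q6 2.166058091750608
```

Call:
{"method": "play_rows", "body": {
  "series": [
    [0.5, 0, -0.002, 0, 0, -0.02, 0],
    [0.5, 0, -0.003, 0, 0, -0.02, 0],
    [0.5, 0, 0, 0, 0, 0, 0]
  ]
}}

```text
time: 10.53
position: [0.5664, 0.2115, 0.1369]
tool_rot: [0.106, 0.7, -0.699, -0.103]
ft_force: [-1.3, 0.3, 10.1]
grip_width: 0.0522
```

```bash
python3 -c "
from h import *
o=avg(2)"
```

```text
t 10.63 P [0.5664 0.2116 0.1369] F [-0.2309  0.2713 10.7482] sd [0.0849 0.4561 0.0683] Ftool [  0.2583 -10.7487  -0.2214] M [ 0.0273  0.2833 -0.0294] w 0.05192682836990416 q6 2.040396622215331
```

Steady, and climbing. I'll continue with four rows.

Call:
{"method": "play_rows", "body": {
  "series": [
    [0.5, 0, -0.003, 0, 0, -0.02, 0],
    [0.5, 0, -0.003, 0, 0, -0.02, 0],
    [0.5, 0, -0.003, 0, 0, -0.02, 0],
    [0.5, 0, 0, 0, 0, 0, 0]
  ]
}}

```text
time: 10.97
position: [0.5664, 0.2115, 0.1377]
tool_rot: [0.039, 0.707, -0.705, -0.036]
ft_force: [-1.7, 0.5, 10.3]
grip_width: 0.0519
```

```bash
python3 -c "
from h import *
o=avg(2)"
```

```text
t 11.07 P [0.5664 0.2115 0.1377] F [-1.2633  0.27   10.0263] sd [0.0269 0.4332 0.1986] Ftool [  1.2427 -10.0314  -0.1497] M [ 0.0219  0.1741 -0.0184] w 0.05202556278238224 q6 1.851894976285058
```

Call:
{"method": "play_rows", "body": {
  "series": [
    [0.5, 0, -0.002, 0, 0, -0.02, 0],
    [0.5, 0, -0.003, 0, 0, -0.02, 0],
    [0.5, 0, -0.003, 0, 0, -0.02, 0],
    [0.5, 0, 0, 0, 0, 0, 0]
  ]
}}

```text
time: 11.4
position: [0.5664, 0.2116, 0.1386]
tool_rot: [-0.027, 0.707, -0.706, 0.03]
ft_force: [-0.7, 0.8, 11.1]
grip_width: 0.052
```

```bash
python3 -c "
from h import *
o=avg(2)"
```

```text
t 11.5 P [0.5664 0.2116 0.1386] F [-1.1015  0.9355  9.9333] sd [0.4034 0.1826 0.2095] Ftool [ 0.9777 -9.9367 -1.0317] M [ 0.0373  0.2275 -0.0516] w 0.052172773095584025 q6 1.6633946849000723
```

Call:
{"method": "play_rows", "body": {
  "series": [
    [0.5, 0, -0.003, 0, 0, -0.02, 0],
    [0.5, 0, -0.002, 0, 0, -0.02, 0],
    [0.5, 0, 0, 0, 0, 0, 0]
  ]
}}

```text
time: 11.75
position: [0.5664, 0.2116, 0.1391]
tool_rot: [-0.071, 0.704, -0.703, 0.075]
ft_force: [-1.4, 0.6, 10.7]
grip_width: 0.0516
```

```bash
python3 -c "
from h import *
o=avg(2)"
```

```text
t 11.85 P [0.5664 0.2117 0.1391] F [-1.4187 -0.096  11.1241] sd [0.1885 0.3334 0.0485] Ftool [  1.3563 -11.1304  -0.203 ] M [ 0.0729  0.2443 -0.0255] w 0.051816617745632815 q6 1.53779248178697
```

Call:
{"method": "play_rows", "body": {
  "series": [
    [0.5, 0, -0.002, 0, 0, -0.02, 0],
    [0.5, 0, -0.002, 0, 0, -0.01, 0],
    [0.5, 0, 0, 0, 0, 0, 0]
  ]
}}

```text
time: 12.1
position: [0.5665, 0.2118, 0.1394]
tool_rot: [-0.104, 0.7, -0.699, 0.107]
ft_force: [-1.1, -0.3, 9.2]
grip_width: 0.0521
```

```bash
python3 -c "
from h import *
o=avg(2)"
```

```text
t 12.2 P [0.5665 0.2118 0.1394] F [-0.9284  1.1247 10.3724] sd [0.3797 0.6778 0.3896] Ftool [  0.5036 -10.3745  -1.3532] M [ 0.1555  0.144  -0.0466] w 0.051822481870403385 q6 1.4435656042685574
```

Call:
{"method": "play_rows", "body": {
  "series": [
    [0.5, 0, -0.001, 0, 0, -0.02, 0],
    [0.5, 0, 0, 0, 0, -0.01, 0],
    [0.5, 0, 0, 0, 0, 0, 0]
  ]
}}

```text
time: 12.45
position: [0.5666, 0.2117, 0.1394]
tool_rot: [-0.137, 0.694, -0.693, 0.14]
ft_force: [-0.8, 1.2, 9.5]
grip_width: 0.0515
```

```bash
python3 -c "
from h import *
o=avg(3)"
```

```text
t 12.6 P [0.5666 0.2117 0.1394] F [-0.9579  0.5857  8.8048] sd [0.3874 0.2686 0.4341] Ftool [ 0.6146 -8.8082 -0.9064] M [ 0.1134  0.1213 -0.0222] w 0.05174012148229096 q6 1.3492577894363
```

Climbing has stopped: z is constant and the force isn't rising. Next is a gentle lift test.

Call:
{"method": "play_rows", "body": {
  "series": [
    [0.5, 0, -0.01, 0, 0, 0, 0],
    [0.5, 0, -0.01, 0, 0, 0, 0],
    [0.5, 0, -0.01, 0, 0, 0, 0],
    [0.5, 0, -0.01, 0, 0, 0, 0],
    [0.5, 0, 0, 0, 0, 0, 0]
  ]
}}

```text
time: 13.02
position: [0.5664, 0.2116, 0.1426]
tool_rot: [-0.137, 0.694, -0.693, 0.14]
ft_force: [1.5, 2.3, 3.9]
grip_width: 0.0518
```

```bash
python3 -c "
from h import *
o=avg(2)"
```

```text
t 13.12 P [0.5664 0.2115 0.1424] F [2.1604 2.1041 4.8249] sd [0.008  1.1816 0.1123] Ftool [-2.8221 -4.8135 -1.1138] M [ 0.3645 -0.3359  0.0381] w 0.05181953471766246 q6 1.3491575264592117
```

Call:
{"method": "play_rows", "body": {
  "series": [
    [0.5, 0, -0.01, 0, 0, 0, 0],
    [0.5, 0, -0.01, 0, 0, 0, 0],
    [0.5, 0, -0.01, 0, 0, 0, 0],
    [0.5, 0, 0, 0, 0, 0, 0]
  ]
}}

```text
time: 13.45
position: [0.5639, 0.2109, 0.1441]
tool_rot: [-0.139, 0.694, -0.693, 0.137]
ft_force: [0.8, 0.9, -0.3]
grip_width: 0.0519
```

```bash
python3 -c "
from h import *
o=avg(2)"
```

```text
t 13.55 P [0.5639 0.2109 0.1442] F [ 1.2824  2.211  -0.0957] sd [0.2736 0.0581 0.1147] Ftool [-2.0327  0.0931 -1.5498] M [ 0.3782 -0.2625 -0.0298] w 0.05196136528081641 q6 1.34917839075185
```

Call:
{"method": "play_rows", "body": {
  "series": [
    [0.5, -0.01, -0.01, -0.005, 0, 0, 0],
    [0.5, 0, -0.01, 0, 0, 0, 0],
    [0.5, 0, -0.01, 0, 0, 0, 0],
    [0.5, 0, 0, 0, 0, 0, 0]
  ]
}}

```text
time: 13.88
position: [0.564, 0.2112, 0.1464]
tool_rot: [0.14, -0.693, 0.694, -0.137]
ft_force: [0.0, -0.3, -7.8]
grip_width: 0.0515
```

```bash
python3 -c "
from h import *
o=avg(2)"
```

```text
t 13.98 P [0.5641 0.2113 0.1465] F [ 0.3886  0.1006 -8.8945] sd [0.5565 0.1521 0.3049] Ftool [-0.4315  8.8929  0.0617] M [ 0.0451  0.0031 -0.0205] w 0.051881850408417585 q6 1.3504026440985109
```

Fz is -8.9 N, so it isn't free yet, or the cap is binding. I'll ease off at once and look.

Call:
{"method": "play_rows", "body": {
  "series": [
    [0.5, 0, 0.01, 0, 0, 0, 0],
    [0.5, 0, 0.01, 0, 0, 0, 0],
    [0.5, 0, 0, 0, 0, 0, 0]
  ]
}}

```text
time: 14.23
position: [0.5658, 0.2117, 0.1463]
tool_rot: [0.138, -0.693, 0.693, -0.139]
ft_force: [-0.4, -0.1, -1.2]
grip_width: 0.0517
```

```bash
python3 - <<'E'
from h import *
o=avg(2)
cv2.imwrite("pics/w3.png",eyes.camera("wrist")[:,:,::-1]); cv2.imwrite("pics/s3.png",cv2.resize(eyes.camera("scene")[220:330,360:480,::-1],None,fx=5,fy=5,interpolation=cv2.INTER_CUBIC))
E
```

```text
t 14.33 P [0.5661 0.2118 0.1466] F [ 0.0606 -0.8546 -0.9121] sd [0.7224 0.0959 0.1015] Ftool [0.2738 0.9121 0.8119] M [0.0118 0.0258 0.0212] w 0.05162393144683736 q6 1.3503897603757697
```

View pics/w3.png

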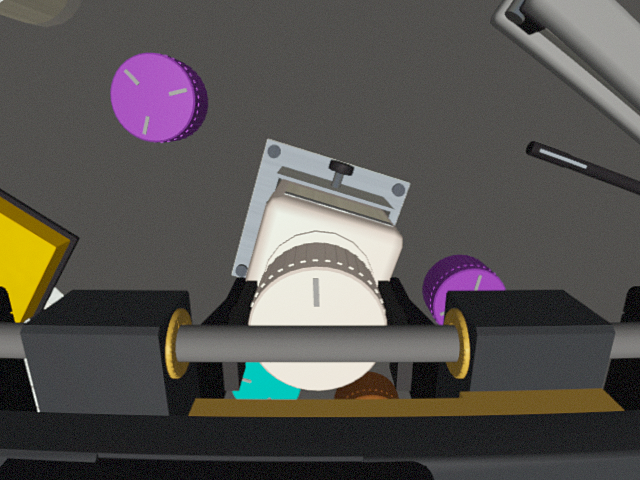

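View pics/s3.png

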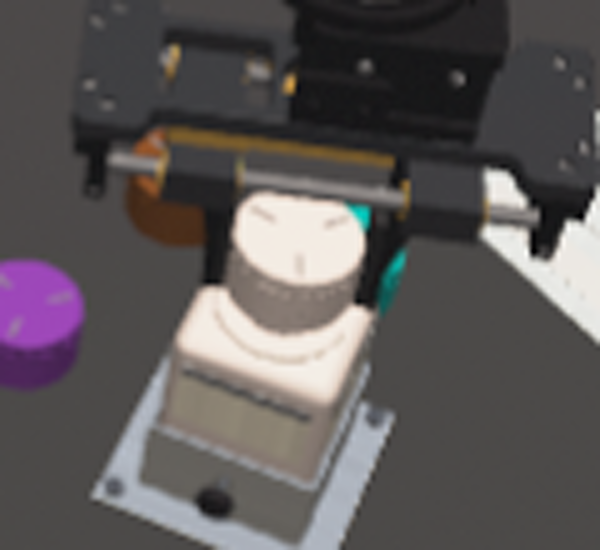

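The force now equals the cap's weight and the lateral offset has gone, so the earlier resistance may have been binding. I'll retest by lifting 1 mm.

Call:
{"method": "play_rows", "body": {
  "series": [
    [0.5, 0, -0.01, 0, 0, 0, 0],
    [0.5, 0, 0, 0, 0, 0, 0]
  ]
}}

```text
time: 14.6
position: [0.566, 0.2118, 0.1475]
tool_rot: [0.138, -0.693, 0.693, -0.139]
ft_force: [0.5, 0.9, -0.5]
grip_width: 0.0517
```

```bash
python3 -c "
from h import *
o=avg(3)"
```

```text
t 14.75 P [0.5658 0.2118 0.1473] F [-0.2626 -0.008  -1.1569] sd [0.5496 0.3599 0.6045] Ftool [ 0.2464  1.1568 -0.0935] M [-0.0241 -0.0084 -0.0048] w 0.0518013497739393 q6 1.3503558733856795
```

Call:
{"method": "play_rows", "body": {
  "series": [
    [0.5, 0, -0.01, 0, 0, 0, 0],
    [0.5, 0, -0.01, 0, 0, 0, 0],
    [0.5, 0, 0, 0, 0, 0, 0]
  ]
}}

```text
time: 15.0
position: [0.5656, 0.2118, 0.1491]
tool_rot: [-0.138, 0.693, -0.693, 0.138]
ft_force: [-0.5, 0.2, 0.2]
grip_width: 0.0519
```

```bash
python3 -c "
from h import *
o=avg(3)"
```

```text
t 15.15 P [0.5655 0.2118 0.1489] F [ 0.1318  0.0352 -0.4232] sd [0.2731 0.0181 0.1431] Ftool [-0.1352  0.4232  0.018 ] M [ 0.017  -0.0207 -0.0076] w 0.05155520434353385 q6 1.3504141904536797
```

Call:
{"method": "play_rows", "body": {
  "series": [
    [0.5, 0, -0.02, 0, 0, 0, 0],
    [0.5, 0, -0.02, 0, 0, 0, 0],
    [0.5, 0, -0.02, 0, 0, 0, 0],
    [0.5, 0, 0, 0, 0, 0, 0]
  ]
}}

```text
time: 15.48
position: [0.5658, 0.2118, 0.1554]
tool_rot: [0.138, -0.693, 0.693, -0.139]
ft_force: [-0.1, 0.1, 0.2]
grip_width: 0.0517
```

```bash
python3 - <<'E'
from h import *
o=avg(3)
cv2.imwrite("pics/s4.png",cv2.resize(eyes.camera("scene")[220:330,360:480,::-1],None,fx=5,fy=5,interpolation=cv2.INTER_CUBIC))
E
```

```text
t 15.63 P [0.5656 0.2118 0.1551] F [-0.0642  0.2886 -0.551 ] sd [0.2789 0.2468 0.2668] Ftool [-0.0514  0.551  -0.2912] M [ 0.017   0.0271 -0.0093] w 0.05189618802137487 q6 1.3503732294912179
```

View pics/s4.png

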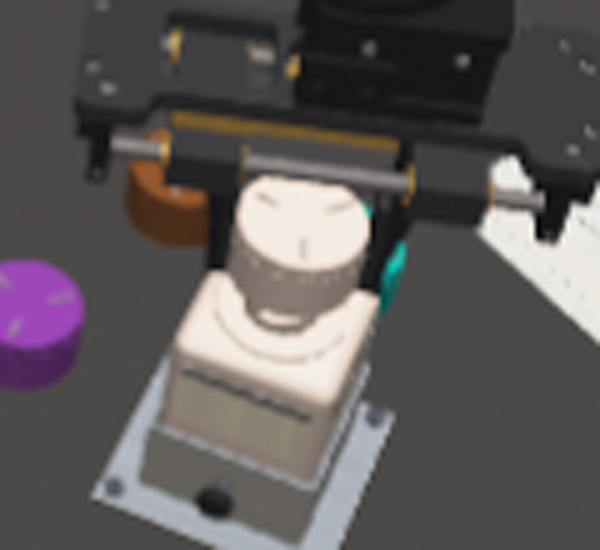

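The neck is visible at about (275,320) in this crop and the cap hangs level in the jaws. I'll lift it clear and carry it to the tray.

Call:
{"method": "play_rows", "body": {
  "series": [
    [0.5, 0, -0.05, 0, 0, 0, 0],
    [0.5, 0, -0.1, 0, 0, 0, 0],
    [0.5, 0, -0.15, 0, 0, 0, 0],
    [0.5, 0, -0.15, 0, 0, 0, 0],
    [0.5, 0, -0.05, 0, 0, 0, 0],
    [0.5, 0, 0, 0, 0, 0, 0]
  ]
}}

```text
time: 16.18
position: [0.5668, 0.212, 0.2072]
tool_rot: [0.137, -0.693, 0.693, -0.14]
ft_force: [0.4, 0.2, -1.3]
grip_width: 0.0519
```

Call:
{"method": "play_rows", "body": {
  "series": [
    [0.5, 0.06, 0, 0.135, 0, 0, 0],
    [0.5, 0.12, 0, 0.27, 0, 0, 0],
    [0.5, 0.12, 0, 0.27, 0, 0, 0],
    [0.5, 0.12, 0, 0.27, 0, 0, 0],
    [0.5, 0.12, 0, 0.27, 0, 0, 0],
    [0.5, 0.12, 0, 0.27, 0, 0, 0],
    [0.5, 0.12, 0, 0.27, 0, 0, 0],
    [0.5, 0.12, 0, 0.27, 0, 0, 0],
    [0.5, 0.12, 0, 0.27, 0, 0, 0],
    [0.5, 0.12, 0, 0.27, 0, 0, 0],
    [0.5, 0.12, 0, 0.27, 0, 0, 0],
    [0.5, 0.12, 0, 0.27, 0, 0, 0]
  ]
}}

```text
time: 17.18
position: [0.5557, -0.13, 0.2038]
tool_rot: [-0.139, 0.694, -0.693, 0.137]
ft_force: [0.7, 0.4, -1.1]
grip_width: 0.0517
```

Call:
{"method": "play_rows", "body": {
  "series": [
    [0.5, 0.06, 0, 0.135, 0, 0, 0],
    [0.5, 0, 0.2, 0, 0, 0, 0],
    [0.5, 0, 0.3, 0, 0, 0, 0],
    [0.5, 0, 0.3, 0, 0, 0, 0],
    [0.5, 0, 0.2, 0, 0, 0, 0],
    [0.5, 0, 0.1, 0, 0, 0, 0],
    [0.5, 0, 0, 0, 0, 0, 0]
  ]
}}

```text
time: 17.77
position: [0.5546, -0.1419, 0.0921]
tool_rot: [-0.14, 0.695, -0.692, 0.136]
ft_force: [0.0, 0.4, -0.6]
grip_width: 0.0521
```

```bash
python3 - <<'E'
from h import *
o=avg(4)
w=eyes.camera_params("wrist")
cv2.imwrite("pics/w5.png",eyes.camera("wrist")[:,:,::-1]);cv2.imwrite("pics/s5.png",cv2.resize(eyes.camera("scene")[120:300,210:380,::-1],None,fx=3.3,fy=3.3,interpolation=cv2.INTER_CUBIC))
print(R.from_quat(o["tool_rot"]).as_matrix())
E
```

```text
t 17.97 P [ 0.557  -0.1428  0.0952] F [ 0.3434  0.4064 -0.321 ] sd [0.4918 0.4033 0.486 ] Ftool [-0.4725  0.3214 -0.2441] M [0.0055 0.0125 0.0073] w 0.05213858469878842 q6 0.7317094060623203
[[-0.9234  0.0025  0.3839]
 [-0.3839 -0.0012 -0.9234]
 [-0.0019 -1.      0.0021]]
```

View pics/w5.png

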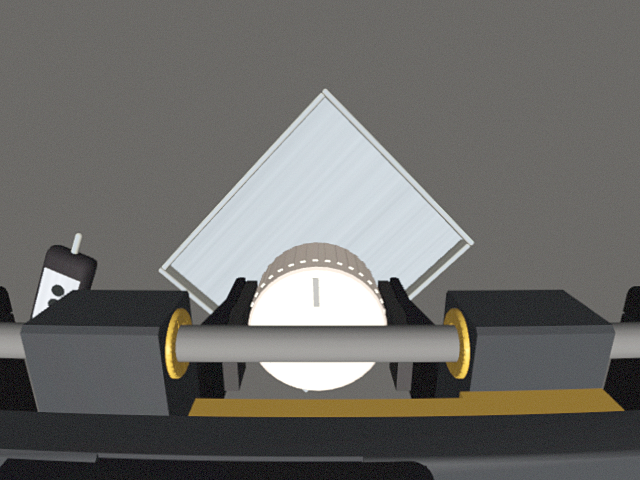

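View pics/s5.png

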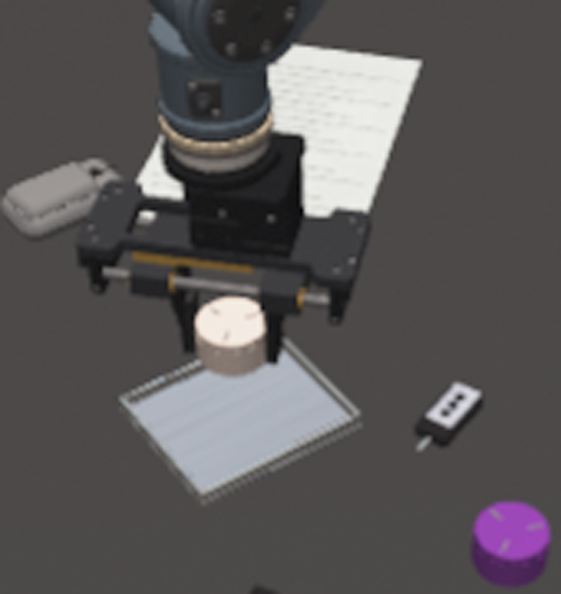

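Call:
{"method": "play_rows", "body": {
  "series": [
    [0.5, 0, 0.15, 0, 0, 0, 0],
    [0.5, 0, 0.2, 0, 0, 0, 0],
    [0.5, 0, 0.13, 0, 0, 0, 0],
    [0.5, 0, 0.08, 0, 0, 0, 0],
    [0.5, 0, 0.02, 0, 0, 0, 0],
    [0.5, 0, 0, 0, 0, 0, 0],
    [0.5, 0, 0, 0, 0, 0, 0]
  ]
}}

```text
time: 18.65
position: [0.5574, -0.143, 0.0377]
tool_rot: [0.138, -0.693, 0.694, -0.139]
ft_force: [0.8, 0.0, -1.0]
grip_width: 0.0519
```

```bash
python3 - <<'E'
from h import *
o=avg(4)
E
```

```text
t 18.85 P [ 0.5575 -0.143   0.0378] F [-0.4661 -0.059  -0.6567] sd [0.674  0.4797 0.1128] Ftool [ 0.4537  0.6561 -0.1251] M [0.0113 0.0162 0.0084] w 0.05188038220368997 q6 0.7317581901812028
```

Call:
{"method": "play_rows", "body": {
  "series": [
    [0.5, 0, 0.01, 0, 0, 0, 0],
    [0.5, 0, 0.01, 0, 0, 0, 0],
    [0.5, 0, 0.01, 0, 0, 0, 0],
    [0.5, 0, 0.01, 0, 0, 0, 0],
    [0.5, 0, 0.005, 0, 0, 0, 0],
    [0.5, 0, 0, 0, 0, 0, 0]
  ]
}}

```text
time: 19.35
position: [0.5567, -0.1427, 0.0321]
tool_rot: [-0.138, 0.694, -0.693, 0.138]
ft_force: [-0.9, -0.0, -1.2]
grip_width: 0.0516
```

```bash
python3 - <<'E'
from h import *
o=avg(4)
E
```

```text
t 19.55 P [ 0.5568 -0.1427  0.0323] F [-0.148  -0.3296 -0.1691] sd [0.4858 0.1846 0.5271] Ftool [0.2632 0.1691 0.2476] M [-0.0099  0.0015  0.0149] w 0.05210470182445536 q6 0.7317427295380045
```

Call:
{"method": "play_rows", "body": {
  "series": [
    [0.5, 0, 0.006, 0, 0, 0, 0],
    [0.5, 0, 0, 0, 0, 0, 0]
  ]
}}

```text
time: 19.72
position: [0.5568, -0.1427, 0.0317]
tool_rot: [-0.138, 0.693, -0.693, 0.138]
ft_force: [1.5, -0.9, -1.4]
grip_width: 0.0518
```

```bash
python3 - <<'E'
from h import *
o=avg(4)
E
```

```text
t 19.92 P [ 0.5568 -0.1427  0.0317] F [-0.3894  0.2704 -1.1797] sd [0.3616 0.4387 0.412 ] Ftool [ 0.2559  1.1797 -0.3991] M [ 0.0104  0.0104 -0.0137] w 0.05187939889850487 q6 0.7317474677831672
```

Still no contact. I'll keep going in 0.6 mm steps.

Call:
{"method": "play_rows", "body": {
  "series": [
    [0.5, 0, 0.006, 0, 0, 0, 0],
    [0.5, 0, 0, 0, 0, 0, 0]
  ]
}}

```text
time: 20.08
position: [0.5568, -0.1427, 0.0311]
tool_rot: [-0.138, 0.693, -0.693, 0.138]
ft_force: [-0.4, 0.7, -1.0]
grip_width: 0.0515
```

```bash
python3 - <<'E'
from h import *
o=avg(4)
E
```

```text
t 20.28 P [ 0.5568 -0.1427  0.0311] F [ 0.3428  0.5772 -0.8149] sd [0.531  0.2805 0.2547] Ftool [-0.538   0.8149 -0.4014] M [ 0.0004 -0.0238  0.0303] w 0.051920142516511794 q6 0.7317652972435283
```

Call:
{"method": "play_rows", "body": {
  "series": [
    [0.5, 0, 0.006, 0, 0, 0, 0],
    [0.5, 0, 0, 0, 0, 0, 0]
  ]
}}

```text
time: 20.45
position: [0.5569, -0.1428, 0.0311]
tool_rot: [0.138, -0.693, 0.694, -0.138]
ft_force: [-0.3, 0.2, 3.4]
grip_width: 0.0519
```

```bash
python3 - <<'E'
from h import *
o=avg(4)
cv2.imwrite("pics/s6.png",cv2.resize(eyes.camera("scene")[120:300,210:380,::-1],None,fx=3.3,fy=3.3,interpolation=cv2.INTER_CUBIC))
E
```

```text
t 20.65 P [ 0.5569 -0.1427  0.031 ] F [-1.2209  0.3725  4.531 ] sd [0.324  0.7793 1.0932] Ftool [ 0.9836 -4.5314 -0.8117] M [0.1088 0.2085 0.0058] w 0.051512112052877965 q6 0.7317390143512624
```

It has touched down at 4.5 N. I'll ease off slightly, release gently and rise.

Call:
{"method": "play_rows", "body": {
  "series": [
    [0.5, 0, -0.004, 0, 0, 0, 0],
    [0.5, 0, 0, 0, 0, 0, 0],
    [0.5, 0, 0, 0, 0, 0, 0]
  ],
  "grip_force": 5
}}

```text
time: 20.95
position: [0.5569, -0.1427, 0.031]
tool_rot: [0.138, -0.693, 0.693, -0.138]
ft_force: [-0.1, 0.5, 3.2]
grip_width: 0.0527
```

Call:
{"method": "play_rows", "body": {
  "series": [
    [0.64, 0, 0, 0, 0, 0, 0],
    [0.7, 0, 0, 0, 0, 0, 0],
    [0.78, 0, 0, 0, 0, 0, 0],
    [0.78, 0, 0, 0, 0, 0, 0],
    [0.78, 0, 0, 0, 0, 0, 0]
  ]
}}

```text
time: 21.37
position: [0.5568, -0.1427, 0.0308]
tool_rot: [-0.138, 0.693, -0.693, 0.138]
ft_force: [0.4, 0.3, -0.7]
grip_width: 0.0669
```

Call:
{"method": "play_rows", "body": {
  "series": [
    [0.78, 0, -0.05, 0, 0, 0, 0],
    [0.78, 0, -0.1, 0, 0, 0, 0],
    [0.78, 0, -0.2, 0, 0, 0, 0],
    [0.78, 0, -0.3, 0, 0, 0, 0],
    [0.78, 0, -0.3, 0, 0, 0, 0],
    [0.78, 0.3, -0.2, 0, 0, 0, 0],
    [0.78, 0.3, 0, 0, 0, 0, 0],
    [0.78, 0, 0, 0, 0, 0, 0],
    [0.78, 0, 0, 0, 0, 0, 0]
  ]
}}

```text
time: 22.12
position: [0.5005, -0.1661, 0.1473]
tool_rot: [0.137, -0.693, 0.694, -0.138]
ft_force: [0.2, -0.5, -0.0]
grip_width: 0.068
```

```bash
python3 - <<'E'
from h import *
o=avg(2)
t=eyes.camera("top")[:,:,::-1]; s=eyes.camera("scene")[:,:,::-1]
cv2.imwrite("pics/w7.png",eyes.camera("wrist")[:,:,::-1]); cv2.imwrite("pics/t7.png",t); cv2.imwrite("pics/s7.png",s)
a=cv2.resize(s[200:290,230:330],None,fx=4,fy=4); b=cv2.resize(s[230:340,360:460],(400,440)); im=np.zeros((440,800,3),np.uint8); im[:360,:400]=a; im[:,400:]=b; cv2.imwrite("pics/c7.png",im)
E
```

```text
t 22.22 P [ 0.5019 -0.166   0.1467] F [-0.2731 -0.491   0.293 ] sd [0.0808 0.4009 0.1313] Ftool [ 0.4401 -0.2931  0.3492] M [ 0.0004 -0.0135  0.0341] w 0.06791385082600015 q6 0.6463344434038315
```

View pics/w7.png

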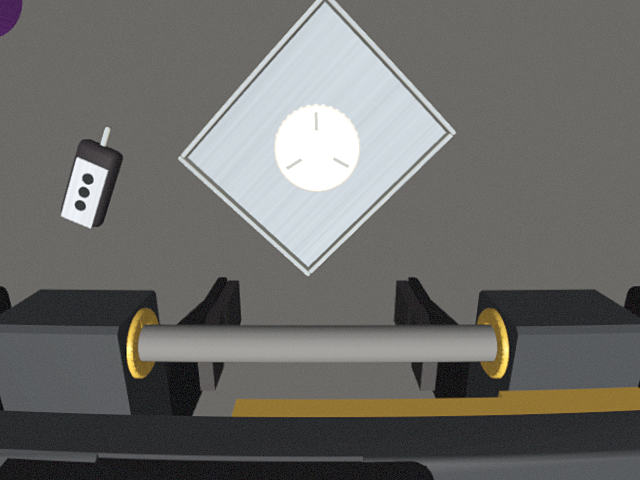

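View pics/t7.png

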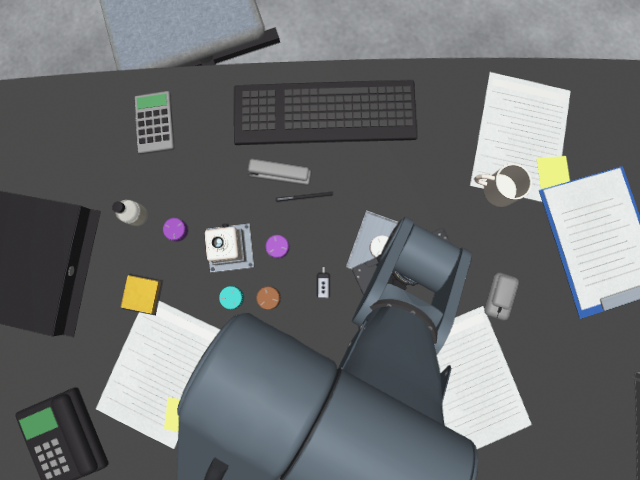

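View pics/c7.png

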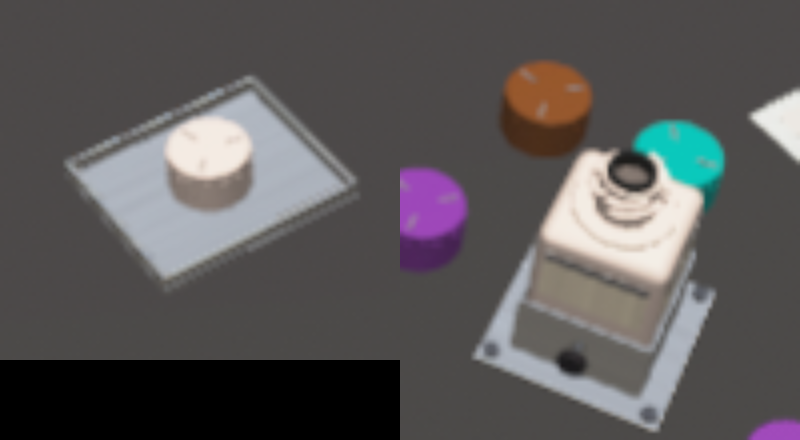

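The wrist view shows the cap upright and flat in mid-tray at (317,148), top side up. The tub's neck is open (crop 633,175), and the top view shows the other things unmoved. Handing in.

```bash
python3 -c "
from rig import ticket
print(ticket.hand_in())"
```

```text
the job is handed in; nothing more can be done
None
```

The tub is open and its white cap is standing top side up, flat, near the middle of the steel tray. I handed the job in at about 22 s, well inside the 58 s limit.

- **Pressing and unscrewing:** I pressed to about 12 N. The lugs caught after roughly 12° of idle turning. I then unscrewed with the hand giving way upward, at about 9 to 11 N, until the cap stopped climbing after about 4.1 mm.
- **Last checks:** The final pictures show the open neck of the tub and the other things where they were. The gripper is clear and the wrist force is near zero. The cap touched the tray at about 4.5 N before I released it.

Two moments were less clean than they should have been:

- **Press too high for a moment:** The force briefly read about 15 N as the thread began to climb. That is above the 9 to 13 N band but below the roughly 17 N that would hurt the thread.
- **Lift test too strong:** On the first lift, with the gripper about 2 mm off to the side, the cap held back with about 9 N. That is more than the few newtons advised for testing. I eased off at once, the gripper re-centred, and the cap then lifted off with only its own weight. I took this for binding rather than thread still engaged, but I could not confirm that.

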